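# Put the mixed-up sample jars back into their own holders

### The job

The four sample jars were put back in the wrong holders: move them so that each jar stands upright and fully down in the holder of its own cap's colour, parking a jar in the empty black holder on the way. Never set a jar down on the bench or tip one over. Leave the little glass beaker where it is.

Things in the scene. Friction and masses are not known exactly. Their poses are not given: they have to be found in the camera images.
- jar_red: Loose upright amber-glass sample jar with a white paper band and a red screw cap; a plain cylinder 42 mm in diameter, 75 mm tall (the cap is the top 22 mm, equally wide), 0.08 to 0.17 kg. Origin: centre of its underside; z up along its axis. At the start it stands in a holder of a different colour.
- jar_yellow: Loose upright amber-glass sample jar with a white paper band and a yellow screw cap; a plain cylinder 42 mm in diameter, 75 mm tall (the cap is the top 22 mm, equally wide), 0.08 to 0.17 kg. Origin: centre of its underside; z up along its axis. At the start it stands in a holder of a different colour.
- jar_green: Loose upright amber-glass sample jar with a white paper band and a green screw cap; a plain cylinder 42 mm in diameter, 75 mm tall (the cap is the top 22 mm, equally wide), 0.08 to 0.17 kg. Origin: centre of its underside; z up along its axis. At the start it stands in a holder of a different colour.
- jar_blue: Loose upright amber-glass sample jar with a white paper band and a blue screw cap; a plain cylinder 42 mm in diameter, 75 mm tall (the cap is the top 22 mm, equally wide), 0.08 to 0.17 kg. Origin: centre of its underside; z up along its axis. At the start it stands in a holder of a different colour.
- holder_red: Fixed round red jar holder, 84 mm outside diameter, 22 mm high, with a central round well 56 mm in diameter and 10 mm deep, whose dark floor is 12 mm above the bench. Origin: centre of its underside at bench height (z = 0); z up. A seated jar's underside is 12 mm above this origin.
- holder_yellow: Fixed round yellow jar holder, 84 mm outside diameter, 22 mm high, with a central round well 56 mm in diameter and 10 mm deep, whose dark floor is 12 mm above the bench. Origin: centre of its underside at bench height (z = 0); z up. A seated jar's underside is 12 mm above this origin.
- holder_green: Fixed round green jar holder, 84 mm outside diameter, 22 mm high, with a central round well 56 mm in diameter and 10 mm deep, whose dark floor is 12 mm above the bench. Origin: centre of its underside at bench height (z = 0); z up. A seated jar's underside is 12 mm above this origin.
- holder_blue: Fixed round blue jar holder, 84 mm outside diameter, 22 mm high, with a central round well 56 mm in diameter and 10 mm deep, whose dark floor is 12 mm above the bench. Origin: centre of its underside at bench height (z = 0); z up. A seated jar's underside is 12 mm above this origin.
- holder_spare: Fixed round black jar holder, the spare one, same shape as the coloured ones (84 mm across, 22 mm high, well 56 mm across, floor 12 mm above the bench). Empty at the start. Origin: centre of its underside; z up.
- beaker: Small loose empty clear glass beaker among the holders, 56 mm in diameter at the rim, 60 mm tall, 0.07 kg; a bystander. Origin: centre of its underside; z up.
Things that resemble listed ones, but are neither listed nor needed, are in the scene too. Several things look just like the holder_yellow: the one meant starts farthest from the robot's base.

How it is judged:
By the outcome, as a careful person would: the job done as asked, in the order asked, and still so for the second after the job is handed in, with the robot touching nothing.
It also fails if it takes over 123 s, if anything falls off the work surface, if the arm or the gripper's body presses on something with over 40 N, if the wrist force passes 120 N, or if a joint passes its speed limit or range.

### The arm

A 6-joint arm with a two-finger parallel gripper is mounted at the origin on the work surface. World frame = base frame: x ahead of the robot, y to its left, z up, the work surface at z = 0. Lengths are in m, angles in rad, forces in N, time in s.
With the tool pointing down it reaches from about 0.35 to 0.975 m from the base axis. Payload 4.9 kg.
Tool frame: the origin (TCP) lies between the finger pads; the fingertips stand 19 mm ahead of it and the grasp point (between the pads) is the TCP; z points along the fingers, y is the line along which they close (so a half turn about z gives the same grasp; the last joint's range is limited). The gripper opens to 85 mm and grips with 20 to 120 N. Pads are 22 mm wide; open, the fingers measure 114 mm over their backs; the gripper's body (76 mm by 85 mm) begins 54 mm behind the grasp point. The pads swing forward as they close: fully open they stand 13 mm farther back than shut.
Start: joints at [-1.341, 0.053, 1.613, -0, 1.476, -0.119], TCP at [0.214, -0.587, 0.214] pointing down, gripper open.
Joint ranges: [-3.01, 3.01], [-1.01, 2.22], [0.06, 2.58], [-1.02, 4.17], [0.09, 2.62], [-3.14, 3.14]. Speed limits (rad/s): [2.57, 2.57, 3.14, 3.14, 3.14, 3.14].

### API

Orientations are given as a rotation vector (axis times angle).
In Python, from station import ctrl gives the robot as it stands. The module is installed in compiled form; this text tells all that it offers.
- The arm moves only by the tool servo_tool, never from a script. Its argument "increments" is a list that holds one entry, the list of rows, each a list of 5 numbers: the finger opening in cm, from 0 to 8.54, then the shift along the tool's x, y, z in cm, then the turn about the tool's z in degrees. A call has 1 to 5 rows; each row is the pose to reach, as a shift and turn from the pose commanded when the call began, along the tool's axes at that moment; what a row does not reach only later rows make up. A row lasts 1/10 s, in which the tool goes at most 50 mm and 8.59 degrees, less where a joint would pass 70% of its speed; a pose out of reach is approached as far as the arm can. A call with a gripper value outside its range is refused whole. The fingers move at their own pace and stop on an object; "newtons" is the grip in N (left out, the last holds). Time passes only in rows, so rows that repeat a pose let the fingers close. It gives the time, the measured TCP pose, the force, the opening and the grip force at its end, in the units of the state.
- ctrl.get_obs(): the state, without advancing time (a new reading comes with each control period).
- ctrl.get_image(name): name is "side" or "top" or "wrist"; returns a dict with "img" (400x640x3 uint8, red, green, blue), "fx", "fy", "cx", "cy" (pixels), "rvec" (rotation vector, rad) and "tvec" (3), from world to camera coordinates, as OpenCV has them; the wrist camera has in their place "mount" (4x4, takes a point from camera to tool coordinates, whose origin is the TCP and whose axes are the flange's). Camera axes: x right, y down, z forward; pixel columns grow to the right and rows downward; lengths in m; the calibration is good to about 2 mm. A picture is of the moment at which its call begins: read the wrist's pose just before it. There is no depth.
- ctrl.finish_job(): hands the job in; it is judged then, once.
The state is a dict: "t": time; "q": joint angles; "dq": joint speeds; "effort": joint torques, N m; "tool_pos": TCP position; "tool_rot": TCP orientation; "contact_force": force on the tool from outside, world axes, zero at the start; "wrist_torque": the same for the moment, N m; "opening": finger opening in m; "grip_force": force on a finger pad.
Only numpy, scipy, OpenCV 4.12 (cv2) and the standard library are available. Lean on these libraries where they do the work, as an engineer would, in place of code of your own. Each camera call takes 0.05 s, during which the arm holds its last target. There are 200 camera calls.

## Working session

There is one attempt and no reset: what is moved stays moved. The work goes in short steps, Python scripts to look and compute and a tool call to move; the robot and the scene stay as the last step left them, time stands still between calls to the robot, and variables do not carry over. Pictures are saved under pics/ and viewed, at most 14 in all, crops included, and the job is handed in when it is done.

Besides the shell and the picture viewer there is one more tool, called as name(argument=value, ...) on one line, values as JSON. servo_tool: Moves the arm, as the interface text tells. Its arguments: {"type":"object","properties":{"increments":{"type":"array"},"newtons":{"type":"number"}},"required":["increments"]}

```bash
mkdir -p pics
python3 - <<'E'
from station import ctrl
import cv2
o=ctrl.get_obs();print(o)
for n in("top","side"):
    d=ctrl.get_image(n);cv2.imwrite(f"pics/{n}0.png",d["img"][:,:,::-1]);print({k:v for k,v in d.items() if k!="img"})
E
```

```text
{'t': 0.0, 'q': array([-1.34099146e+00,  5.33785625e-02,  1.61431270e+00, -3.04540833e-05,
        1.47600304e+00, -1.19005568e-01]), 'dq': array([ 0.00127205,  0.00125372,  0.00014038, -0.00031029, -0.00023658,
       -0.00068531]), 'effort': array([-1.23984140e-03, -3.93684053e+01, -3.70180106e+01, -1.51441332e-04,
        7.11461005e-03,  1.26218328e-05]), 'tool_pos': array([ 0.21344784, -0.58671109,  0.21313844]), 'tool_rot': array([-3.09186871e+00, -5.44777398e-01,  2.30185952e-04]), 'contact_force': array([-0.68369164,  0.41482652, -0.17802537]), 'wrist_torque': array([0.04666796, 0.00971827, 0.05151748]), 'grip_force': 0.0, 'opening': 0.08557283994749242}
{'fx': 382.9569676650851, 'fy': 382.9569676650851, 'cx': 321.3679836009912, 'cy': 196.12873304244545, 'rvec': array([ 2.20105777, -2.14454233,  0.1360947 ]), 'tvec': array([-0.02654365,  0.42411159,  0.88205208])}
{'fx': 474.5772993896207, 'fy': 474.5772993896207, 'cx': 311.2822002130596, 'cy': 198.35712805728596, 'rvec': array([ 0.87320657, -2.52342074,  1.07095512]), 'tvec': array([0.32107011, 0.20779939, 1.09684763])}
```

View pics/top0.png

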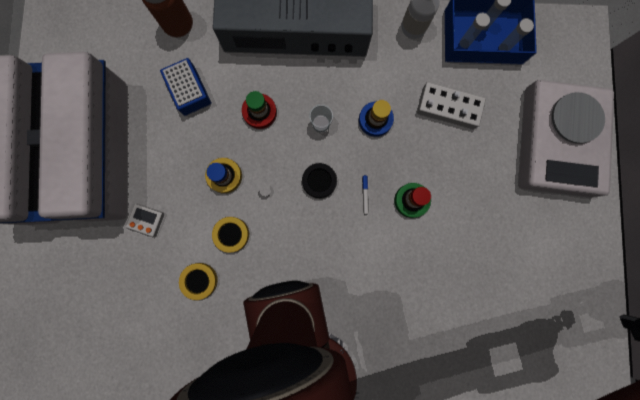

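View pics/side0.png

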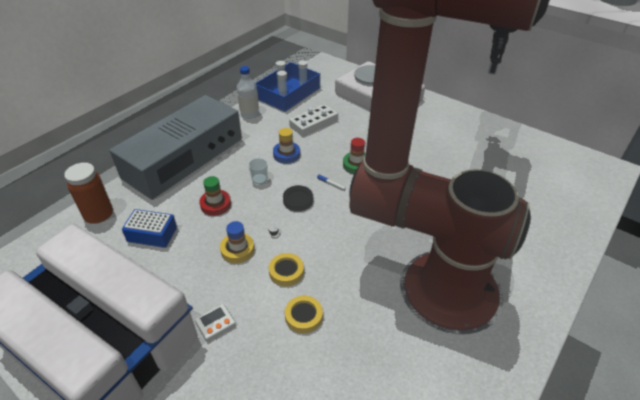

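The top view shows a green jar in the red holder (259,111), yellow jar in blue (376,119), blue jar in yellow (223,176) and red jar in green (413,200). The spare is at (319,181), the beaker at (320,119), and there are empty yellow decoys at (230,235) and (197,281). The side view agrees.

```bash
cat > h.py <<'E'
import cv2,numpy as np
from scipy.spatial.transform import Rotation as R
from station import ctrl
HUE={'red':(172,8),'yellow':(18,34),'green':(45,88),'blue':(100,128)}
def mask(img,c,s=110,v=40):
    h=cv2.cvtColor(img,cv2.COLOR_RGB2HSV);a,b=HUE[c];H=h[...,0]
    m=((H>=a)&(H<=b)) if a<b else ((H>=a)|(H<=b))
    return (m&(h[...,1]>s)&(h[...,2]>v)).astype(np.uint8)*255
def pose(d,o=None):
    "camera to world R,t"
    if 'mount' in d:
        T=np.eye(4);T[:3,:3]=R.from_rotvec(o['tool_rot']).as_matrix();T[:3,3]=o['tool_pos'];T=T@np.array(d['mount']);return T[:3,:3],T[:3,3]
    r=R.from_rotvec(d['rvec']).as_matrix();return r.T,-r.T@d['tvec']
def ray(d,uv,z,o=None):
    r,t=pose(d,o);uv=np.atleast_2d(uv).astype(float)
    v=np.c_[(uv[:,0]-d['cx'])/d['fx'],(uv[:,1]-d['cy'])/d['fy'],np.ones(len(uv))]@r.T
    return (t+v*((z-t[2])/v[:,2])[:,None])[:,:2]
def blobs(m,amin=40):
    return [c for c in cv2.findContours(m,cv2.RETR_EXTERNAL,cv2.CHAIN_APPROX_NONE)[0] if cv2.contourArea(c)>amin]
def circ(d,c,z,o=None):
    "enclosing circle of a contour cast on plane z: x,y,radius in m"
    p=ray(d,c[:,0,:],z,o).astype(np.float32);(x,y),r=cv2.minEnclosingCircle(p);return np.round([x,y,r],4)
def delta(o,xy,z):
    "shift in tool axes, cm"
    return np.round(R.from_rotvec(o['tool_rot']).inv().apply(np.r_[xy,z]-o['tool_pos'])*100,2)
E
python3 - <<'E'
from h import *
d=ctrl.get_image('top')
for c in HUE:
    for k in blobs(mask(d['img'],c)):
        print(c,cv2.boundingRect(k),cv2.contourArea(k),circ(d,k,.022),circ(d,k,.08))
g=(d['img'].max(2)<45).astype(np.uint8)*255
for k in blobs(g):
    b=cv2.boundingRect(k)
    if 20<b[2]<50: print('blk',b,circ(d,k,.022))
E
```

```text
red (302, 391, 22, 9) 58.5 [-0.0247 -0.007   0.0247] [-0.0021 -0.0066  0.0231]
red (329, 340, 27, 40) 212.5 [ 0.0553 -0.0714  0.0509] [ 0.0728 -0.0669  0.0476]
red (253, 292, 57, 34) 268.0 [0.1638 0.0689 0.0706] [0.1742 0.0644 0.066 ]
red (411, 187, 20, 19) 253.0 [ 0.4334 -0.2511  0.0237] [ 0.4265 -0.2351  0.0222]
red (242, 94, 34, 33) 340.5 [0.6301 0.1415 0.0424] [0.6105 0.1322 0.0397]
yellow (179, 263, 38, 37) 1056.5 [0.2206 0.2643 0.0437] [0.2274 0.2472 0.0409]
yellow (212, 217, 37, 36) 990.5 [0.3302 0.1955 0.0425] [0.3299 0.1828 0.0397]
yellow (205, 158, 37, 35) 424.0 [0.4685 0.2192 0.0433] [0.4593 0.205  0.0406]
yellow (372, 100, 19, 20) 267.5 [ 0.6396 -0.1554  0.026 ] [ 0.6194 -0.1455  0.0244]
green (396, 183, 34, 35) 306.5 [ 0.4217 -0.232   0.0411] [ 0.4156 -0.2172  0.0384]
green (246, 92, 18, 17) 217.0 [0.6552 0.1524 0.022 ] [0.634  0.1424 0.0205]
blue (25, 211, 31, 11) 132.5 [0.3526 0.6362 0.0344] [0.3509 0.5952 0.0322]
blue (363, 176, 5, 13) 42.0 [ 0.4614 -0.1174  0.015 ] [ 0.4527 -0.11    0.0141]
blue (207, 163, 19, 19) 244.0 [0.4762 0.236  0.0223] [0.4666 0.2207 0.0209]
b
[... 219 characters left out ...]
 0.0623]
blue (452, 0, 84, 54) 1922.5 [ 0.8691 -0.4376  0.1256] [ 0.8341 -0.4096  0.1175]
blk (186, 270, 23, 23) [0.2209 0.2663 0.0263]
blk (219, 223, 22, 23) [0.3302 0.1962 0.0263]
blk (134, 209, 22, 14) [0.3693 0.3964 0.0244]
blk (546, 190, 48, 7) [ 0.4496 -0.6101  0.057 ]
blk (402, 188, 22, 25) [ 0.4209 -0.2304  0.0299]
blk (213, 164, 21, 22) [0.4696 0.2203 0.0266]
blk (302, 163, 35, 36) [ 0.4619 -0.0089  0.0424]
blk (365, 108, 23, 22) [ 0.6189 -0.1428  0.0277]
blk (247, 100, 23, 22) [0.6307 0.1426 0.0283]
blk (179, 92, 32, 24) [0.6417 0.2982 0.0389]
blk (598, 45, 42, 355) [ 0.4038 -0.7275  0.4308]
blk (404, 19, 26, 17) [ 0.8634 -0.2432  0.0325]
blk (143, 0, 49, 38) [0.8632 0.3819 0.0707]
```

Run:
```python
from h import *
o=ctrl.get_obs();print(delta(o,[.424,-.231],.213))
```

```text
[ 31.94 -26.25   0.09]
```

servo_tool(increments=[[[8.5,3,-2.5,0,0],[8.5,6.2,-5.1,0,0],[8.5,9.4,-7.7,0,0],[8.5,12.7,-10.4,0,0],[8.5,16,-13.1,0,0]]])

```text
t: 0.65
tool_pos: [0.3196, -0.4079, 0.214]
tool_rot: [-3.094, -0.544, -0.0]
contact_force: [0.8, -0.5, 0.5]
opening: 0.0852
grip_force: 0.0
```

servo_tool(increments=[[[8.5,4,-3.3,0,0],[8.5,8,-6.6,0,0],[8.5,12,-9.9,0,0],[8.5,14.5,-12,0,0],[8.5,16,-13.1,0,0]]])

```text
t: 1.15
tool_pos: [0.4257, -0.2289, 0.2142]
tool_rot: [-3.092, -0.55, -0.0]
contact_force: [0.4, -0.8, 0.2]
opening: 0.0851
grip_force: 0.0
```

Run:
```python
from h import *
o=ctrl.get_obs();d=ctrl.get_image('wrist');cv2.imwrite('pics/w1.png',d['img'][:,:,::-1])
print(o['tool_pos'],o['tool_rot'],o['dq']);print(d['mount'],d['fx'],d['cx'],d['cy'])
for c in('red','green'):
    for k in blobs(mask(d['img'],c),300): print(c,cv2.boundingRect(k),circ(d,k,.022,o),circ(d,k,.087,o))
```

```text
[ 0.42567    -0.22888764  0.21416332] [-3.09240582e+00 -5.50016914e-01 -4.08705904e-04] [ 0.35417299  0.04897147 -0.03719951 -0.02071436 -0.01521575  0.36367392]
[[ 1.18058988e-03 -9.50348242e-01 -3.11186160e-01  7.94474025e-02]
 [ 9.99999038e-01  8.95344526e-04  1.05949329e-03 -3.80355146e-05]
 [-7.28268757e-04 -3.11187111e-01  9.50348384e-01 -1.59769183e-01]
 [ 0.00000000e+00  0.00000000e+00  0.00000000e+00  1.00000000e+00]] 344.9181485424094 320.36858611171743 201.7974173366279
red (0, 329, 75, 71) [0.0589 0.022  0.0791] [ 0.1404 -0.0193  0.0645]
red (304, 160, 48, 51) [ 0.4118 -0.243   0.0278] [ 0.4281 -0.2354  0.0227]
green (285, 131, 80, 78) [ 0.4249 -0.2338  0.042 ] [ 0.4388 -0.2278  0.0343]
```

View pics/w1.png

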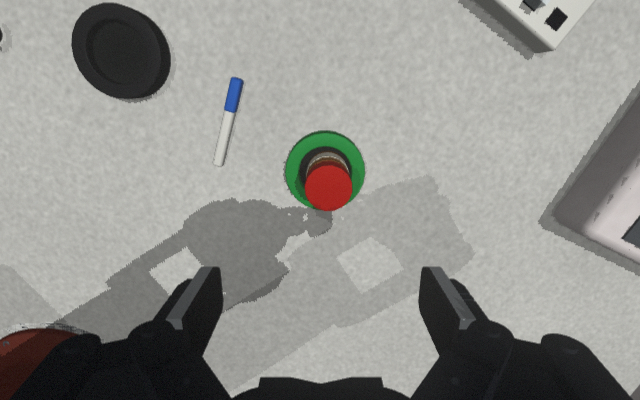

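The wrist view shows the red jar's cap at (328,186) inside the green holder at (325,170), with the spare at (120,52). The arm was still settling, so I'll measure again.

```bash
cat > look.py <<'E'
import sys
from h import *
ctrl.get_image('wrist');o=ctrl.get_obs();d=ctrl.get_image('wrist')
print(np.round(o['tool_pos'],4),np.round(np.abs(o['dq']).max(),3))
cap,hold,z=sys.argv[1],sys.argv[2],float(sys.argv[3])
def best(c,zz,r,tag):
    m=d['img'].max(2)<50 if c=='black' else None
    m=m.astype(np.uint8)*255 if m is not None else mask(d['img'],c)
    L=[circ(d,k,zz,o) for k in blobs(m,200)]
    L=[l for l in L if abs(l[2]-r)<.006]
    for l in L: print(tag,c,l,'delta',delta(o,l[:2],z))
if cap!='-': best(cap,.087,.0215,'cap')
if hold!='-': best(hold,.022,.042,'holder')
E
python3 look.py red green .06
```

```text
[ 0.4256 -0.2297  0.2141] 0.052
cap red [ 0.4281 -0.2359  0.0227] delta [ 0.02  0.68 15.41]
holder green [ 0.4248 -0.2339  0.0419] delta [-0.22  0.38 15.41]
```

servo_tool(increments=[[[8.5,0,0.6,3,0],[8.5,0,0.6,7,0],[8.5,0,0.6,11,0],[8.5,0,0.6,14,0],[8.5,0,0.6,15.4,0]]])

```text
t: 1.8
tool_pos: [0.4241, -0.237, 0.0567]
tool_rot: [-3.09, -0.542, 0.007]
contact_force: [-0.8, -0.3, 0.1]
opening: 0.085
grip_force: 0.0
```

servo_tool(increments=[[[8.5,0,0,0,0],[3.5,0,0,0,0],[3.5,0,0,0,0],[3.5,0,0,0,0],[3.5,0,0,0,0]]], newtons=30)

```text
t: 2.3
tool_pos: [0.4281, -0.2382, 0.0626]
tool_rot: [3.092, 0.545, 0.004]
contact_force: [0.5, 0.3, 5.6]
opening: 0.0403
grip_force: 29.7
```

servo_tool(increments=[[[3.5,0,0,0,0],[3.5,0,0,0,0],[3.5,0,0,0,0]]])

```text
t: 2.6
tool_pos: [0.4282, -0.2382, 0.0626]
tool_rot: [3.091, 0.545, 0.004]
contact_force: [-1.2, 1.4, 6.6]
opening: 0.0404
grip_force: 29.8
```

servo_tool(increments=[[[3.5,0,0,-1,0],[3.5,0,0,-3,0],[3.5,0,0,-6,0],[3.5,0,0,-9,0],[3.5,0,0,-11,0]]], newtons=40)

```text
t: 3.1
tool_pos: [0.4273, -0.2377, 0.1731]
tool_rot: [3.092, 0.545, 0.003]
contact_force: [-0.1, -0.4, -1.1]
opening: 0.0396
grip_force: 40.5
```

Run:
```python
from h import *
ctrl.get_image('wrist');o=ctrl.get_obs();d=ctrl.get_image('wrist');cv2.imwrite('pics/w2.png',d['img'][:,:,::-1])
print(o['tool_pos'],o['tool_rot'],o['contact_force'],o['opening'],delta(o,[.462,-.009],.063))
```

```text
[ 0.42884046 -0.2388787   0.17656745] [3.08774927 0.54440345 0.0085927 ] [ 1.95300106 -1.2733638   1.32835537] 0.03964612613741833 [ 10.93 -20.55  11.26]
```

View pics/w2.png

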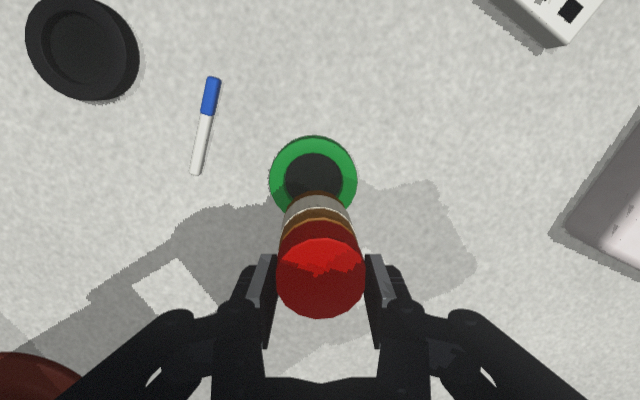

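The red jar is held upright between the pads (cap at 320,280). The green holder below is empty at (313,178), and the spare is at (82,48).

servo_tool(increments=[[[3.5,1.2,-2.3,0,0],[3.5,3.2,-6,0,0],[3.5,5.3,-10,0,0],[3.5,7.5,-14,0,0],[3.5,9.3,-17.5,0,0]]])

```text
t: 3.7
tool_pos: [0.4534, -0.039, 0.1686]
tool_rot: [-3.093, -0.545, 0.003]
contact_force: [1.0, -0.8, -1.0]
opening: 0.0394
grip_force: 40.6
```

servo_tool(increments=[[[3.5,1.2,-2.2,0,0],[3.5,1.6,-3,0,0],[3.5,1.6,-3,0,0],[3.5,1.6,-3,0,0]]])

```text
t: 4.1
tool_pos: [0.4588, -0.0081, 0.1696]
tool_rot: [3.094, 0.545, -0.002]
contact_force: [0.3, -0.5, -1.7]
opening: 0.0394
grip_force: 40.7
```

```bash
python3 look.py - black .064
python3 - <<'E'
from h import *
o=ctrl.get_obs();d=ctrl.get_image('wrist');cv2.imwrite('pics/w3.png',d['img'][:,:,::-1])
zt=o['tool_pos'][2]+.0244
h=cv2.cvtColor(d['img'],cv2.COLOR_RGB2HSV);m=mask(d['img'],'red',110,120)
for k in blobs(m,300): print(cv2.boundingRect(k),circ(d,k,zt,o),delta(o,circ(d,k,zt,o)[:2],zt))
E
```

```text
[ 0.4589 -0.0084  0.1698] 0.009
holder black [ 0.4555 -0.012   0.0384] delta [-0.43  0.22 10.58]
(281, 237, 82, 40) [ 0.4669 -0.0064  0.0178] [ 0.81  0.07 -2.44]
```

View pics/w3.png

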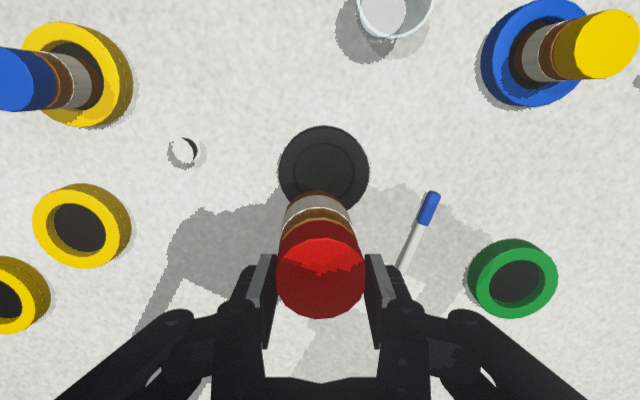

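The red jar hangs over the spare holder. Its cap-top ellipse spans columns 277–365 and rows 238–318; the spare's rim has its left edge at (278,172), right edge at (369,172) and top at (324,126).

Run:
```python
from h import *
o=ctrl.get_obs();d=ctrl.get_image('wrist')
zt=o['tool_pos'][2]+.0244
p=ray(d,[[277,278],[365,278],[321,238],[321,318],[321,278]],zt,o)
for q in p: print('cap',delta(o,q,zt))
for q in ray(d,[[278,172],[369,172],[324,126]],.022,o): print('rim',delta(o,q,.022))
print(delta(o,[.462,-.009],.064))
```

```text
cap [-0.06 -1.91 -2.44]
cap [-0.06  2.   -2.44]
cap [ 1.88  0.04 -2.44]
cap [-2.16  0.05 -2.44]
cap [-0.06  0.04 -2.44]
rim [ 0.72 -3.84 14.82]
rim [ 0.73  4.47 14.82]
rim [ 4.85  0.34 14.82]
[ 0.26  0.14 10.62]
```

servo_tool(increments=[[[3.5,0.3,0.2,2,0],[3.5,0.6,0.25,5,0],[3.5,0.6,0.25,8,0],[3.5,0.6,0.25,9.8,0],[3.5,0.6,0.25,10.5,0]]])

```text
t: 4.8
tool_pos: [0.4639, -0.0082, 0.0629]
tool_rot: [-3.093, -0.543, 0.006]
contact_force: [0.3, -0.0, 0.9]
opening: 0.0398
grip_force: 40.9
```

servo_tool(increments=[[[3.5,0,0,0.1,0],[3.5,0,0,0.2,0],[3.5,0,0,0.2,0]]])

```text
t: 5.1
tool_pos: [0.4667, -0.0081, 0.0647]
tool_rot: [3.093, 0.545, 0.003]
contact_force: [-0.0, -0.2, -1.8]
opening: 0.0398
grip_force: 40.7
```

servo_tool(increments=[[[3.5,0,0,0.1,0],[3.5,0,0,0.2,0],[3.5,0,0,0.3,0],[3.5,0,0,0.3,0]]])

```text
t: 5.5
tool_pos: [0.4674, -0.0077, 0.0628]
tool_rot: [3.094, 0.545, 0.005]
contact_force: [-1.9, 2.0, 7.2]
opening: 0.0397
grip_force: 41.6
```

servo_tool(increments=[[[5,0,0,0,0],[8.5,0,0,0,0],[8.5,0,0,0,0],[8.5,0,0,0,0],[8.5,0,0,-0.5,0]]])

```text
t: 6.0
tool_pos: [0.4649, -0.0077, 0.0646]
tool_rot: [-3.093, -0.545, 0.003]
contact_force: [-1.1, -0.6, 1.1]
opening: 0.0851
grip_force: 0.0
```

servo_tool(increments=[[[8.5,0,0,-1.5,0],[8.5,0,0,-5,0],[8.5,0,0,-9,0],[8.5,0,0,-13,0],[8.5,0,0,-15,0]]])

```text
t: 6.5
tool_pos: [0.4673, -0.0081, 0.2203]
tool_rot: [3.092, 0.545, 0.01]
contact_force: [0.3, -0.1, -0.8]
opening: 0.0848
grip_force: 0.0
```

```bash
python3 look.py red black .06
python3 - <<'E'
from h import *
o=ctrl.get_obs();d=ctrl.get_image('wrist');cv2.imwrite('pics/w4.png',d['img'][:,:,::-1])
for c in ('red','green'):
    for k in blobs(mask(d['img'],c),300): print(c,cv2.boundingRect(k),circ(d,k,.022,o),circ(d,k,.087,o))
print(delta(o,[.630,.142],.214))
E
```

```text
[ 0.4686 -0.0083  0.2228] 0.078
cap red [ 0.4671 -0.0054  0.0227] delta [-0.19 -0.41 16.28]
red (292, 160, 48, 50) [ 0.4505 -0.0106  0.0275] [ 0.467  -0.0052  0.0226]
green (447, 230, 77, 70) [ 0.4271 -0.2286  0.0471] [ 0.4478 -0.1837  0.0386]
[20.36 -8.58  0.73]
```

View pics/w4.png

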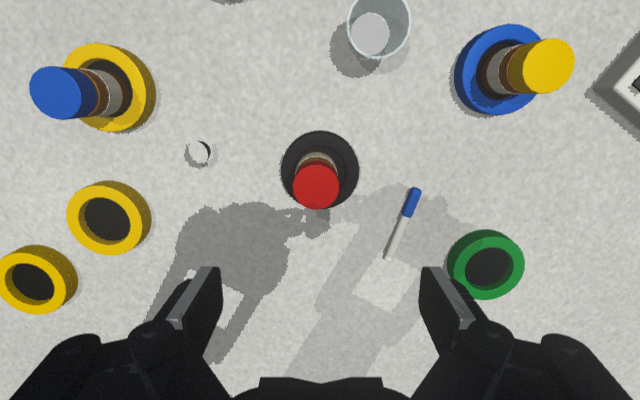

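The red jar stands in the spare holder (cap at 316,187) and the green holder is empty at (486,265). Next is the green jar.

servo_tool(increments=[[[8.5,2.5,-1,0,0],[8.5,6.5,-2.8,0,0],[8.5,10.5,-4.5,0,0],[8.5,14.5,-6.2,0,0],[8.5,18,-7.6,0,0]]])

```text
t: 7.15
tool_pos: [0.6088, 0.1267, 0.2124]
tool_rot: [-3.093, -0.546, 0.007]
contact_force: [0.3, -0.3, -0.1]
opening: 0.0849
grip_force: 0.0
```

servo_tool(increments=[[[8.5,1.8,-0.8,0.5,0],[8.5,2.4,-1,0.8,0],[8.5,2.4,-1,0.8,0],[8.5,2.4,-1,0.8,0]]])

```text
t: 7.55
tool_pos: [0.627, 0.142, 0.2062]
tool_rot: [3.094, 0.544, -0.004]
contact_force: [-1.0, -0.9, 0.7]
opening: 0.0852
grip_force: 0.0
```

```bash
python3 look.py green red .06
```

```text
[0.6272 0.1419 0.2069] 0.012
cap green [0.6352 0.1416 0.0218] delta [ 0.76  0.3  14.69]
holder red [ 0.419  -0.038   0.0369] delta [-25.69   9.81  14.72]
holder red [0.6339 0.1422 0.0421] delta [ 0.66  0.2  14.69]
```

servo_tool(increments=[[[8.5,0.4,0.2,3,0],[8.5,0.7,0.3,7,0],[8.5,0.7,0.3,11,0],[8.5,0.7,0.3,13.6,0],[8.5,0.7,0.3,14.6,0]]])

```text
t: 8.15
tool_pos: [0.6329, 0.1413, 0.0579]
tool_rot: [-3.094, -0.544, 0.009]
contact_force: [-0.1, -0.1, -0.3]
opening: 0.0853
grip_force: 0.0
```

servo_tool(increments=[[[8.5,0,0,0,0],[3.5,0,0,0,0],[3.5,0,0,0,0],[3.5,0,0,0,0],[3.5,0,0,0,0]]], newtons=40)

```text
t: 8.65
tool_pos: [0.6372, 0.1425, 0.064]
tool_rot: [3.094, 0.545, 0.006]
contact_force: [-0.4, 0.3, 5.6]
opening: 0.0391
grip_force: 39.6
```

servo_tool(increments=[[[3.5,0,0,0,0],[3.5,0,0,0,0]]])

```text
t: 8.85
tool_pos: [0.6372, 0.1425, 0.064]
tool_rot: [3.094, 0.545, 0.006]
contact_force: [-0.7, -0.2, 6.8]
opening: 0.0393
grip_force: 39.6
```

servo_tool(increments=[[[3.5,0,0,-1,0],[3.5,0,0,-3,0],[3.5,0,0,-6,0],[3.5,0,0,-9,0],[3.5,0,0,-11,0]]])

```text
t: 9.35
tool_pos: [0.6363, 0.1425, 0.1744]
tool_rot: [3.094, 0.545, 0.004]
contact_force: [1.3, 0.2, -1.8]
opening: 0.0392
grip_force: 40.4
```

Run:
```python
from h import *
ctrl.get_image('wrist');o=ctrl.get_obs();d=ctrl.get_image('wrist');cv2.imwrite('pics/w5.png',d['img'][:,:,::-1])
print(o['tool_pos'],delta(o,[.4235,-.2325],.063))
for k in blobs(mask(d['img'],'red'),300): print(cv2.boundingRect(k),circ(d,k,.022,o))
```

```text
[0.63809668 0.142724   0.1782368 ] [-33.09  27.9   11.31]
(276, 138, 87, 77) [0.6342 0.1422 0.0422]
```

View pics/w5.png

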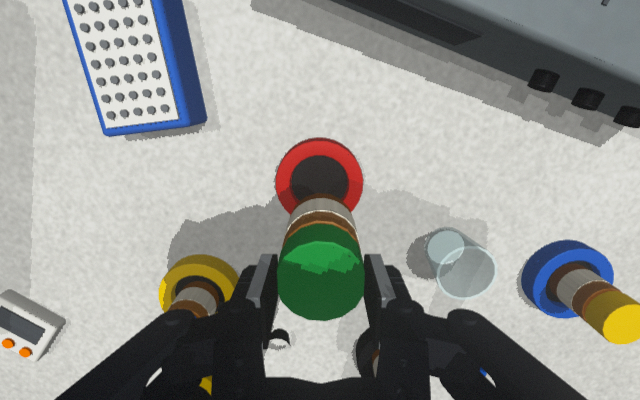

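The green jar is held upright (cap at 321,280) and the red holder is empty at (319,182).

servo_tool(increments=[[[3.5,-1.5,1.3,0,0],[3.5,-4.5,3.8,0,0],[3.5,-7.7,6.5,0,0],[3.5,-11,9.3,0,0],[3.5,-14.3,12.1,0,0]]])

```text
t: 9.95
tool_pos: [0.5406, -0.0212, 0.1694]
tool_rot: [-3.093, -0.546, 0.004]
contact_force: [1.5, -0.2, -1.3]
opening: 0.0396
grip_force: 40.5
```

servo_tool(increments=[[[3.5,-3.3,2.8,0,0],[3.5,-6.6,5.6,0,0],[3.5,-10,8.4,0,0],[3.5,-13.3,11.2,0,0],[3.5,-16,13.5,0,0]]])

```text
t: 10.45
tool_pos: [0.4363, -0.2029, 0.1697]
tool_rot: [-3.093, -0.544, 0.003]
contact_force: [1.4, -0.5, -1.5]
opening: 0.0393
grip_force: 40.5
```

servo_tool(increments=[[[3.5,-2,1.7,0,0],[3.5,-2.7,2.3,0,0],[3.5,-2.7,2.3,0,0],[3.5,-2.7,2.3,0,0]]])

```text
t: 10.85
tool_pos: [0.4209, -0.2318, 0.1706]
tool_rot: [-3.092, -0.545, 0.001]
contact_force: [-0.5, 0.3, -1.2]
opening: 0.0393
grip_force: 40.5
```

Run:
```python
from h import *
ctrl.get_image('wrist');o=ctrl.get_obs();d=ctrl.get_image('wrist');cv2.imwrite('pics/w6.png',d['img'][:,:,::-1])
print(o['tool_pos'],o['contact_force'],delta(o,[.4245,-.2335],.064))
```

```text
[ 0.42114678 -0.23161976  0.17084342] [-0.08992221 -0.14212495 -1.40075045] [ 0.25  0.3  10.68]
```

View pics/w6.png

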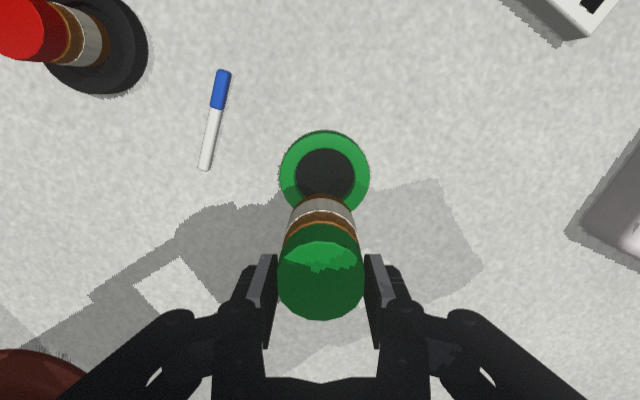

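Green jar over the empty green holder: rim columns 279–370, top row 130. Lowering.

servo_tool(increments=[[[3.5,0.2,0.2,2,0],[3.5,0.4,0.3,5,0],[3.5,0.4,0.3,8,0],[3.5,0.4,0.3,9.8,0],[3.5,0.4,0.3,10.4,0]]])

```text
t: 11.45
tool_pos: [0.4246, -0.232, 0.0647]
tool_rot: [-3.09, -0.547, 0.005]
contact_force: [-1.3, 0.3, -1.5]
opening: 0.039
grip_force: 40.5
```

servo_tool(increments=[[[3.5,0,0,0.1,0],[3.5,0,0,0.2,0],[3.5,0,0,0.4,0],[3.5,0,0,0.5,0],[3.5,0,0,0.5,0]]])

```text
t: 11.95
tool_pos: [0.4266, -0.2348, 0.064]
tool_rot: [3.092, 0.545, 0.003]
contact_force: [-0.6, -0.2, 3.7]
opening: 0.0396
grip_force: 41.0
```

Seated: the force rises at the grasp height. Release and lift.

servo_tool(increments=[[[5,0,0,0,0],[8.5,0,0,0,0],[8.5,0,0,0,0],[8.5,0,0,0,0],[8.5,0,0,-0.5,0]]])

```text
t: 12.45
tool_pos: [0.425, -0.2336, 0.0667]
tool_rot: [-3.093, -0.545, 0.002]
contact_force: [-0.4, 0.5, 0.3]
opening: 0.0849
grip_force: 0.0
```

servo_tool(increments=[[[8.5,0,0,-1.5,0],[8.5,0,0,-5,0],[8.5,0,0,-9,0],[8.5,0,0,-13,0],[8.5,0,0,-15,0]]])

```text
t: 12.95
tool_pos: [0.4271, -0.2352, 0.2236]
tool_rot: [3.088, 0.544, 0.008]
contact_force: [-0.4, -0.3, -0.7]
opening: 0.085
grip_force: 0.0
```

```bash
python3 look.py green - .06
python3 - <<'E'
from h import *
print(delta(ctrl.get_obs(),[.467,-.0055],.207))
E
```

```text
[ 0.4282 -0.236   0.2262] 0.078
[ 11.55 -20.3    1.55]
```

servo_tool(increments=[[[8.5,1.4,-2.3,0,0],[8.5,3.6,-6.2,0,0],[8.5,5.9,-10.3,0.4,0],[8.5,8.2,-14.4,0.8,0],[8.5,10,-17.6,1.2,0]]])

```text
t: 13.55
tool_pos: [0.4588, -0.0322, 0.2045]
tool_rot: [-3.093, -0.546, 0.001]
contact_force: [0.2, 1.0, -0.1]
opening: 0.085
grip_force: 0.0
```

servo_tool(increments=[[[8.5,1.2,-2.1,0.3,0],[8.5,1.5,-2.7,0.3,0],[8.5,1.5,-2.7,0.3,0],[8.5,1.5,-2.7,0.3,0]]])

```text
t: 13.95
tool_pos: [0.4641, -0.0047, 0.2022]
tool_rot: [3.094, 0.544, -0.001]
contact_force: [-0.3, -0.1, 0.1]
opening: 0.0851
grip_force: 0.0
```

```bash
python3 look.py red - .06
```

```text
[ 0.4643 -0.005   0.2024] 0.007
cap red [ 0.467  -0.0052  0.0227] delta [ 0.26  0.11 14.24]
```

servo_tool(increments=[[[8.5,0.2,0.1,3,0],[8.5,0.2,0.1,7,0],[8.5,0.2,0.1,11,0],[8.5,0.2,0.1,13.2,0],[8.5,0.2,0.1,14.2,0]]])

```text
t: 14.55
tool_pos: [0.4645, -0.005, 0.0576]
tool_rot: [-3.093, -0.542, 0.007]
contact_force: [-0.4, 0.3, -0.5]
opening: 0.085
grip_force: 0.0
```

servo_tool(increments=[[[8.5,0,0,0,0],[3.5,0,0,0,0],[3.5,0,0,0,0],[3.5,0,0,0,0],[3.5,0,0,0,0]]], newtons=40)

```text
t: 15.05
tool_pos: [0.468, -0.0045, 0.0624]
tool_rot: [3.093, 0.545, 0.005]
contact_force: [-0.1, 0.3, 4.9]
opening: 0.0397
grip_force: 39.7
```

servo_tool(increments=[[[3.5,0,0,0,0],[3.5,0,0,0,0]]])

```text
t: 15.25
tool_pos: [0.4679, -0.0045, 0.0624]
tool_rot: [3.093, 0.545, 0.004]
contact_force: [-1.2, 0.4, 7.1]
opening: 0.0398
grip_force: 39.8
```

servo_tool(increments=[[[3.5,0,0,-1,0],[3.5,0,0,-3,0],[3.5,0,0,-6,0],[3.5,0,0,-9,0],[3.5,0,0,-11,0]]])

```text
t: 15.75
tool_pos: [0.4672, -0.0043, 0.1731]
tool_rot: [3.093, 0.545, 0.004]
contact_force: [0.3, -0.5, -1.2]
opening: 0.0396
grip_force: 40.5
```

Run:
```python
from h import *
ctrl.get_image('wrist');o=ctrl.get_obs()
print(o['tool_pos'],o['opening'],delta(o,[.634,.142],.063))
```

```text
[ 0.46896155 -0.00458731  0.17651974] 0.03973243350997641 [20.44 -8.18 11.46]
```

servo_tool(increments=[[[3.5,2.2,-0.9,0,0],[3.5,6,-2.4,0,0],[3.5,10,-4,0,0],[3.5,14,-5.6,0,0],[3.5,17.5,-7,0,0]]])

```text
t: 16.3
tool_pos: [0.6078, 0.1228, 0.1693]
tool_rot: [-3.094, -0.546, 0.002]
contact_force: [0.1, -2.0, -0.4]
opening: 0.0394
grip_force: 40.5
```

servo_tool(increments=[[[3.5,2.2,-0.8,0,0],[3.5,2.9,-1.2,0,0],[3.5,2.9,-1.2,0,0],[3.5,2.9,-1.2,0,0]]])

```text
t: 16.7
tool_pos: [0.6293, 0.1419, 0.1698]
tool_rot: [3.094, 0.545, -0.003]
contact_force: [-0.1, 0.6, -2.3]
opening: 0.04
grip_force: 40.5
```

Run:
```python
from h import *
ctrl.get_image('wrist');o=ctrl.get_obs()
print(o['tool_pos'],o['opening'],delta(o,[.634,.142],.063))
```

```text
[0.62934565 0.1416952  0.17005389] 0.03933693597324146 [ 0.46  0.13 10.7 ]
```

servo_tool(increments=[[[3.5,0.2,0.1,2,0],[3.5,0.4,0.1,5,0],[3.5,0.4,0.1,8,0],[3.5,0.4,0.1,9.8,0],[3.5,0.4,0.1,10.5,0]]])

```text
t: 17.25
tool_pos: [0.6322, 0.1421, 0.0628]
tool_rot: [-3.094, -0.544, 0.007]
contact_force: [-0.9, -0.4, -1.9]
opening: 0.0396
grip_force: 40.6
```

servo_tool(increments=[[[3.5,0,0,0.1,0],[3.5,0,0,0.2,0],[3.5,0,0,0.4,0],[3.5,0,0,0.5,0],[3.5,0,0,0.5,0]]])

```text
t: 17.75
tool_pos: [0.6356, 0.1431, 0.0625]
tool_rot: [3.094, 0.545, 0.005]
contact_force: [-0.9, 0.4, 4.7]
opening: 0.0398
grip_force: 41.0
```

servo_tool(increments=[[[5,0,0,0,0],[8.5,0,0,0,0],[8.5,0,0,0,0],[8.5,0,0,0,0],[8.5,0,0,-0.5,0]]])

```text
t: 18.25
tool_pos: [0.6335, 0.1428, 0.0644]
tool_rot: [-3.094, -0.545, 0.004]
contact_force: [-0.8, 0.0, -0.5]
opening: 0.0849
grip_force: 0.0
```

servo_tool(increments=[[[8.5,0,0,-1.5,0],[8.5,0,0,-5,0],[8.5,0,0,-9,0],[8.5,0,0,-13,0],[8.5,0,0,-15,0]]])

```text
t: 18.75
tool_pos: [0.6364, 0.1432, 0.2224]
tool_rot: [3.093, 0.545, 0.013]
contact_force: [0.8, 1.1, -0.4]
opening: 0.0851
grip_force: 0.0
```

Run:
```python
from h import *
ctrl.get_image('wrist');o=ctrl.get_obs();d=ctrl.get_image('wrist')
print(o['tool_pos'],delta(o,[.472,.2205],.207))
for c in('red','yellow','blue','green'):
    for k in blobs(mask(d['img'],c),500): print(c,cv2.boundingRect(k),circ(d,k,.022,o),circ(d,k,.087,o))
```

```text
[0.63764591 0.14332759 0.22532502] [-12.95 -12.92   1.63]
red (282, 133, 76, 79) [0.6329 0.1427 0.0431] [0.6467 0.1476 0.0354]
yellow (203, 336, 35, 54) [0.3526 0.1784 0.0427] [0.4165 0.177  0.0351]
yellow (553, 266, 56, 46) [ 0.606  -0.2028  0.0372] [ 0.6246 -0.1362  0.0306]
yellow (177, 238, 73, 68) [0.4784 0.2186 0.0459] [0.5198 0.2099 0.0377]
blue (501, 225, 80, 70) [ 0.625  -0.1361  0.0482] [ 0.6402 -0.0814  0.0396]
blue (100, 0, 121, 131) [0.6822 0.3246 0.0719] [0.6872 0.2971 0.0591]
```

servo_tool(increments=[[[8.5,-1.8,-1.8,0,0],[8.5,-4.8,-4.8,0.4,0],[8.5,-8,-8,0.8,0],[8.5,-11,-11,1.2,0],[8.5,-12.5,-12.5,1.5,0]]])

```text
t: 19.35
tool_pos: [0.4708, 0.2185, 0.1989]
tool_rot: [-3.093, -0.547, 0.004]
contact_force: [0.5, -0.0, 0.3]
opening: 0.0848
grip_force: 0.0
```

servo_tool(increments=[[[8.5,-0.4,-0.4,0,0],[8.5,-0.4,-0.4,0,0],[8.5,-0.4,-0.4,0,0]]])

```text
t: 19.65
tool_pos: [0.4698, 0.2197, 0.2005]
tool_rot: [3.094, 0.544, 0.001]
contact_force: [0.1, 0.7, -0.3]
opening: 0.0853
grip_force: 0.0
```

```bash
python3 look.py blue yellow .06
```

```text
[0.47   0.2196 0.2005] 0.005
cap blue [0.4693 0.2198 0.0222] delta [-0.06 -0.04 14.05]
holder yellow [0.3367 0.1972 0.0463] delta [-13.3   -2.44  14.05]
holder yellow [0.4725 0.2204 0.0423] delta [2.600e-01 1.000e-02 1.405e+01]
```

servo_tool(increments=[[[8.5,-0.1,0,3,0],[8.5,-0.1,0,7,0],[8.5,-0.1,0,11,0],[8.5,-0.1,0,13.2,0],[8.5,-0.1,0,14,0]]])

```text
t: 20.25
tool_pos: [0.4666, 0.2185, 0.057]
tool_rot: [3.093, 0.543, -0.009]
contact_force: [0.5, 0.7, 0.1]
opening: 0.0849
grip_force: 0.0
```

servo_tool(increments=[[[8.5,0,0,0,0],[3.5,0,0,0,0],[3.5,0,0,0,0],[3.5,0,0,0,0],[3.5,0,0,0,0]]], newtons=40)

```text
t: 20.75
tool_pos: [0.4695, 0.2202, 0.0624]
tool_rot: [-3.094, -0.545, -0.005]
contact_force: [-1.6, 0.6, 4.2]
opening: 0.0397
grip_force: 39.8
```

servo_tool(increments=[[[3.5,0,0,0,0],[3.5,0,0,0,0]]])

```text
t: 20.95
tool_pos: [0.4694, 0.2202, 0.0624]
tool_rot: [-3.094, -0.545, -0.005]
contact_force: [-1.0, -0.5, 6.3]
opening: 0.04
grip_force: 39.8
```

servo_tool(increments=[[[3.5,0,0,-1,0],[3.5,0,0,-3,0],[3.5,0,0,-6,0],[3.5,0,0,-9,0],[3.5,0,0,-11,0]]])

```text
t: 21.45
tool_pos: [0.4686, 0.2199, 0.1732]
tool_rot: [-3.094, -0.545, -0.004]
contact_force: [0.9, 0.3, -1.0]
opening: 0.0396
grip_force: 40.5
```

Run:
```python
from h import *
ctrl.get_image('wrist');o=ctrl.get_obs()
print(o['tool_pos'],o['opening'],delta(o,[.466,-.0075],.063))
```

```text
[0.47043684 0.22052871 0.17669322] 0.03928614392548115 [-8.31 21.27 11.31]
```

servo_tool(increments=[[[3.5,-0.9,2.3,0,0],[3.5,-2.4,6.2,0,0],[3.5,-4,10.3,0,0],[3.5,-5.6,14.4,0,0],[3.5,-7.1,18.2,0,0]]])

```text
t: 22.0
tool_pos: [0.4627, 0.0229, 0.1697]
tool_rot: [-3.094, -0.545, 0.001]
contact_force: [1.6, 0.4, -0.6]
opening: 0.0396
grip_force: 40.6
```

servo_tool(increments=[[[3.5,-0.9,2.3,0,0],[3.5,-1.2,3.1,0,0],[3.5,-1.2,3.1,0,0],[3.5,-1.2,3.1,0,0]]])

```text
t: 22.4
tool_pos: [0.4627, -0.008, 0.17]
tool_rot: [-3.093, -0.546, 0.001]
contact_force: [-0.3, -0.1, -0.9]
opening: 0.0397
grip_force: 40.6
```

Run:
```python
from h import *
ctrl.get_image('wrist');o=ctrl.get_obs()
print(o['tool_pos'],o['opening'],delta(o,[.466,-.0075],.063))
```

```text
[ 0.46274441 -0.00778708  0.17010708] 0.03970027026379427 [ 0.32  0.09 10.71]
```

servo_tool(increments=[[[3.5,0.1,0.1,2,0],[3.5,0.3,0.1,5,0],[3.5,0.3,0.1,8,0],[3.5,0.3,0.1,9.8,0],[3.5,0.3,0.1,10.5,0]]])

```text
t: 22.95
tool_pos: [0.4642, -0.0072, 0.0628]
tool_rot: [-3.092, -0.548, 0.007]
contact_force: [0.1, -0.8, -0.3]
opening: 0.0399
grip_force: 40.6
```

servo_tool(increments=[[[3.5,0,0,0.1,0],[3.5,0,0,0.2,0],[3.5,0,0,0.4,0],[3.5,0,0,0.5,0],[3.5,0,0,0.5,0]]])

```text
t: 23.45
tool_pos: [0.4675, -0.0087, 0.0625]
tool_rot: [3.094, 0.545, 0.005]
contact_force: [-0.9, 0.8, 5.5]
opening: 0.0394
grip_force: 41.2
```

Seated in the spare. Next is the yellow jar, in the blue holder.

servo_tool(increments=[[[5,0,0,0,0],[8.5,0,0,0,0],[8.5,0,0,0,0],[8.5,0,0,0,0],[8.5,0,0,-0.5,0]]])

```text
t: 23.95
tool_pos: [0.4653, -0.0086, 0.0647]
tool_rot: [-3.093, -0.545, 0.003]
contact_force: [0.1, -0.3, -0.7]
opening: 0.085
grip_force: 0.0
```

servo_tool(increments=[[[8.5,0,0,-1.5,0],[8.5,0,0,-5,0],[8.5,0,0,-9,0],[8.5,0,0,-13,0],[8.5,0,0,-15,0]]])

```text
t: 24.45
tool_pos: [0.4677, -0.009, 0.2203]
tool_rot: [3.092, 0.545, 0.01]
contact_force: [0.7, 0.1, 0.3]
opening: 0.0853
grip_force: 0.0
```

```bash
python3 look.py blue - .06
python3 - <<'E'
from h import *
print(delta(ctrl.get_obs(),[.621,-.1425],.207))
E
```

```text
[ 0.4689 -0.0092  0.2228] 0.077
cap blue [ 0.4673 -0.0087  0.0222] delta [-0.28 -0.19 16.28]
[ 9.78 17.75  1.47]
```

servo_tool(increments=[[[8.5,1.2,2.2,0,0],[8.5,3.2,5.7,0.3,0],[8.5,5.2,9.4,0.6,0],[8.5,7.2,13,0.9,0],[8.5,8.8,15.9,1.2,0]]])

```text
t: 25.05
tool_pos: [0.6035, -0.1294, 0.201]
tool_rot: [-3.093, -0.544, 0.004]
contact_force: [-0.1, 0.0, 0.1]
opening: 0.0853
grip_force: 0.0
```

servo_tool(increments=[[[8.5,0.8,1.5,0.3,0],[8.5,1,1.8,0.3,0],[8.5,1,1.8,0.3,0],[8.5,1,1.8,0.3,0]]])

```text
t: 25.45
tool_pos: [0.6179, -0.1408, 0.1999]
tool_rot: [-3.093, -0.546, 0.002]
contact_force: [-0.1, -0.2, 0.3]
opening: 0.0849
grip_force: 0.0
```

```bash
python3 look.py yellow blue .06
```

```text
[ 0.618  -0.1407  0.2003] 0.01
cap yellow [0.4196 0.0995 0.0228] delta [-10.41 -29.36  14.05]
cap yellow [ 0.624  -0.1446  0.0228] delta [ 0.44  0.58 14.03]
holder blue [ 0.6228 -0.1441  0.0421] delta [ 0.34  0.49 14.03]
```

servo_tool(increments=[[[8.5,0.2,0.3,3,0],[8.5,0.4,0.6,7,0],[8.5,0.4,0.6,11,0],[8.5,0.4,0.6,13.2,0],[8.5,0.4,0.6,14,0]]])

```text
t: 26.05
tool_pos: [0.6219, -0.1444, 0.0571]
tool_rot: [-3.091, -0.546, 0.008]
contact_force: [-0.1, -0.3, -1.1]
opening: 0.085
grip_force: 0.0
```

servo_tool(increments=[[[8.5,0,0,0,0],[3.5,0,0,0,0],[3.5,0,0,0,0],[3.5,0,0,0,0],[3.5,0,0,0,0]]], newtons=40)

```text
t: 26.55
tool_pos: [0.6258, -0.1461, 0.0628]
tool_rot: [3.093, 0.545, 0.005]
contact_force: [0.0, 0.6, 5.7]
opening: 0.0392
grip_force: 39.8
```

servo_tool(increments=[[[3.5,0,0,0,0],[3.5,0,0,0,0]]])

```text
t: 26.75
tool_pos: [0.6258, -0.1461, 0.0627]
tool_rot: [3.093, 0.545, 0.005]
contact_force: [-1.4, 1.4, 5.5]
opening: 0.0397
grip_force: 39.9
```

servo_tool(increments=[[[3.5,0,0,-1,0],[3.5,0,0,-3,0],[3.5,0,0,-6,0],[3.5,0,0,-9,0],[3.5,0,0,-11,0]]])

```text
t: 27.25
tool_pos: [0.6251, -0.1462, 0.1733]
tool_rot: [3.092, 0.545, 0.004]
contact_force: [1.0, 0.0, -1.4]
opening: 0.0399
grip_force: 40.4
```

Run:
```python
from h import *
ctrl.get_image('wrist');o=ctrl.get_obs()
print(o['tool_pos'],o['opening'],delta(o,[.472,.2205],.063))
```

```text
[ 0.62679083 -0.1467539   0.17711835] 0.04008198200745569 [ -2.07 -39.87  11.18]
```

servo_tool(increments=[[[3.5,0,-2,0,0],[3.5,-0.3,-5.5,0,0],[3.5,-0.5,-9.5,0,0],[3.5,-0.7,-13.5,0,0],[3.5,-0.9,-17.5,0,0]]])

```text
t: 27.8
tool_pos: [0.5537, 0.0176, 0.1682]
tool_rot: [-3.093, -0.545, 0.005]
contact_force: [-0.1, 0.6, -1.0]
opening: 0.0395
grip_force: 40.5
```

servo_tool(increments=[[[3.5,-0.2,-4,0,0],[3.5,-0.4,-8,0,0],[3.5,-0.6,-12,0,0],[3.5,-0.8,-16,0,0],[3.5,-1,-19.4,0,0]]])

```text
t: 28.3
tool_pos: [0.4776, 0.1963, 0.1683]
tool_rot: [-3.093, -0.547, 0.005]
contact_force: [0.3, -0.9, -0.8]
opening: 0.0393
grip_force: 40.5
```

servo_tool(increments=[[[3.5,-0.1,-2.2,0,0],[3.5,-0.2,-3,0,0],[3.5,-0.2,-3,0,0],[3.5,-0.2,-3,0,0]]])

```text
t: 28.7
tool_pos: [0.4681, 0.2213, 0.1696]
tool_rot: [3.093, 0.545, -0.002]
contact_force: [0.1, -0.4, -0.5]
opening: 0.0399
grip_force: 40.5
```

Run:
```python
from h import *
ctrl.get_image('wrist');o=ctrl.get_obs();d=ctrl.get_image('wrist');cv2.imwrite('pics/w7.png',d['img'][:,:,::-1])
print(o['tool_pos'],o['opening'],delta(o,[.472,.2205],.063))
```

```text
[0.46841314 0.22105982 0.16987855] 0.039485881963596925 [ 0.33  0.17 10.69]
```

View pics/w7.png

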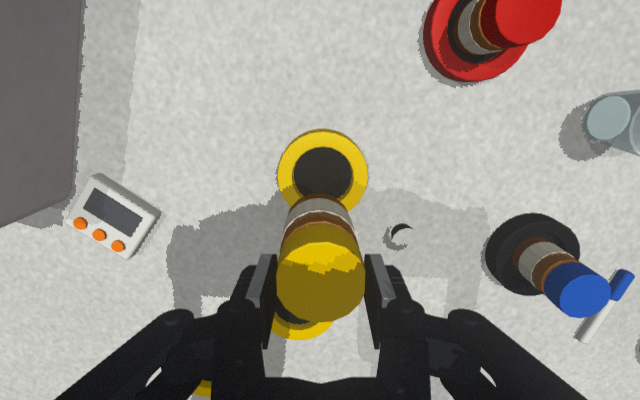

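The yellow jar hangs over the empty yellow holder (323,172). The red jar stands in the red holder at the top (527,20), and the blue jar in the spare (585,295).

servo_tool(increments=[[[3.5,0.1,0.1,2,0],[3.5,0.3,0.2,5,0],[3.5,0.3,0.2,8,0],[3.5,0.3,0.2,9.8,0],[3.5,0.3,0.2,10.5,0]]])

```text
t: 29.3
tool_pos: [0.4706, 0.2196, 0.0628]
tool_rot: [3.094, 0.542, -0.007]
contact_force: [-0.4, 0.4, 11.1]
opening: 0.0398
grip_force: 42.1
```

servo_tool(increments=[[[3.5,0,0,0.1,0],[3.5,0,0,0.2,0],[3.5,0,0,0.4,0],[3.5,0,0,0.5,0],[3.5,0,0,0.5,0]]])

```text
t: 29.8
tool_pos: [0.4736, 0.2216, 0.0628]
tool_rot: [-3.094, -0.545, -0.006]
contact_force: [-1.5, -0.8, 6.2]
opening: 0.0395
grip_force: 41.2
```

servo_tool(increments=[[[5,0,0,0,0],[8.5,0,0,0,0],[8.5,0,0,0,0],[8.5,0,0,0,0],[8.5,0,0,-0.5,0]]])

```text
t: 30.3
tool_pos: [0.4711, 0.2208, 0.0646]
tool_rot: [3.094, 0.545, -0.003]
contact_force: [0.0, -0.5, -0.4]
opening: 0.0853
grip_force: 0.0
```

servo_tool(increments=[[[8.5,0,0,-1.5,0],[8.5,0,0,-5,0],[8.5,0,0,-9,0],[8.5,0,0,-13,0],[8.5,0,0,-15,0]]])

```text
t: 30.8
tool_pos: [0.4737, 0.2217, 0.2217]
tool_rot: [-3.093, -0.545, -0.012]
contact_force: [-0.2, -0.1, -0.5]
opening: 0.0855
grip_force: 0.0
```

Run:
```python
from h import *
ctrl.get_image('wrist');o=ctrl.get_obs()
print(o['tool_pos'],delta(o,[.467,-.009],.207))
```

```text
[0.47493328 0.22209128 0.22439467] [-8.67 21.44  1.65]
```

servo_tool(increments=[[[8.5,-0.9,2.3,0,0],[8.5,-2.5,6.2,0.3,0],[8.5,-4.2,10.3,0.6,0],[8.5,-5.8,14.4,0.9,0],[8.5,-7.4,18.4,1.2,0]]])

```text
t: 31.35
tool_pos: [0.4649, 0.0213, 0.204]
tool_rot: [3.093, 0.546, 0.002]
contact_force: [-0.1, 0.3, -0.2]
opening: 0.0849
grip_force: 0.0
```

servo_tool(increments=[[[8.5,-0.9,2.2,0.3,0],[8.5,-1.3,3,0.3,0],[8.5,-1.3,3,0.3,0],[8.5,-1.3,3,0.3,0]]])

```text
t: 31.75
tool_pos: [0.4634, -0.009, 0.2008]
tool_rot: [-3.093, -0.546, -0.001]
contact_force: [0.6, 0.2, 0.2]
opening: 0.0847
grip_force: 0.0
```

```bash
python3 look.py blue - .06
```

```text
[ 0.4634 -0.0088  0.2008] 0.009
cap blue [ 0.4671 -0.0084  0.0222] delta [ 0.35  0.1  14.08]
```

servo_tool(increments=[[[8.5,0.2,0.1,3,0],[8.5,0.3,0.1,7,0],[8.5,0.3,0.1,11,0],[8.5,0.3,0.1,13.2,0],[8.5,0.3,0.1,14,0]]])

```text
t: 32.35
tool_pos: [0.4642, -0.0082, 0.0573]
tool_rot: [-3.091, -0.548, 0.008]
contact_force: [-1.2, -0.2, 0.6]
opening: 0.085
grip_force: 0.0
```

servo_tool(increments=[[[8.5,0,0,0,0],[3.5,0,0,0,0],[3.5,0,0,0,0],[3.5,0,0,0,0],[3.5,0,0,0,0]]], newtons=40)

```text
t: 32.85
tool_pos: [0.4678, -0.0097, 0.0624]
tool_rot: [3.093, 0.545, 0.005]
contact_force: [-1.0, 1.8, 6.5]
opening: 0.0398
grip_force: 39.8
```

servo_tool(increments=[[[3.5,0,0,0,0],[3.5,0,0,0,0]]])

```text
t: 33.05
tool_pos: [0.4678, -0.0097, 0.0624]
tool_rot: [3.093, 0.545, 0.005]
contact_force: [-0.3, 1.7, 6.2]
opening: 0.0397
grip_force: 39.9
```

servo_tool(increments=[[[3.5,0,0,-1,0],[3.5,0,0,-3,0],[3.5,0,0,-6,0],[3.5,0,0,-9,0],[3.5,0,0,-11,0]]])

```text
t: 33.55
tool_pos: [0.467, -0.0099, 0.1732]
tool_rot: [3.093, 0.545, 0.004]
contact_force: [0.7, 0.1, -0.9]
opening: 0.0401
grip_force: 40.4
```

Run:
```python
from h import *
ctrl.get_image('wrist');o=ctrl.get_obs()
print(o['tool_pos'],o['opening'],delta(o,[.623,-.1443],.063))
```

```text
[ 0.46882358 -0.01019585  0.17659011] 0.03966553345833321 [ 9.83 17.82 11.51]
```

servo_tool(increments=[[[3.5,1.1,2,0,0],[3.5,3,5.4,0,0],[3.5,5,9,0,0],[3.5,7,12.6,0,0],[3.5,8.7,15.7,0,0]]])

```text
t: 34.1
tool_pos: [0.6026, -0.1289, 0.1694]
tool_rot: [-3.094, -0.544, 0.002]
contact_force: [0.8, 0.9, -0.2]
opening: 0.0399
grip_force: 40.5
```

servo_tool(increments=[[[3.5,0.8,1.5,0,0],[3.5,1.1,2.1,0,0],[3.5,1.1,2.1,0,0],[3.5,1.1,2.1,0,0]]])

```text
t: 34.5
tool_pos: [0.6185, -0.1428, 0.1699]
tool_rot: [-3.093, -0.546, 0.002]
contact_force: [-0.6, 0.7, -0.2]
opening: 0.0396
grip_force: 40.5
```

Run:
```python
from h import *
ctrl.get_image('wrist');o=ctrl.get_obs()
print(o['tool_pos'],o['opening'],delta(o,[.623,-.1443],.063))
```

```text
[ 0.61853756 -0.14261916  0.17014855] 0.03959331327622405 [ 0.37  0.32 10.71]
```

servo_tool(increments=[[[3.5,0.1,0.1,2,0],[3.5,0.3,0.3,5,0],[3.5,0.3,0.3,8,0],[3.5,0.3,0.3,9.8,0],[3.5,0.3,0.3,10.5,0]]])

```text
t: 35.05
tool_pos: [0.6212, -0.1441, 0.0629]
tool_rot: [-3.092, -0.546, 0.006]
contact_force: [0.8, 0.8, -1.3]
opening: 0.0395
grip_force: 40.5
```

servo_tool(increments=[[[3.5,0,0,0.1,0],[3.5,0,0,0.2,0],[3.5,0,0,0.4,0],[3.5,0,0,0.5,0],[3.5,0,0,0.5,0]]])

```text
t: 35.55
tool_pos: [0.6244, -0.1456, 0.0624]
tool_rot: [3.093, 0.545, 0.004]
contact_force: [-0.4, 0.7, 5.4]
opening: 0.0401
grip_force: 41.0
```

Release, lift and move clear to the right so the fixed cameras see everything.

servo_tool(increments=[[[5,0,0,0,0],[8.5,0,0,0,0],[8.5,0,0,0,0],[8.5,0,0,0,0],[8.5,0,0,-0.5,0]]])

```text
t: 36.05
tool_pos: [0.6223, -0.145, 0.0644]
tool_rot: [-3.093, -0.545, 0.003]
contact_force: [0.1, 0.3, 0.4]
opening: 0.0851
grip_force: 0.0
```

servo_tool(increments=[[[8.5,0,0,-1.5,0],[8.5,0,0,-5,0],[8.5,0,0,-9,0],[8.5,0,0,-13,0],[8.5,0,0,-15,0]]])

```text
t: 36.55
tool_pos: [0.6251, -0.1459, 0.2224]
tool_rot: [3.09, 0.545, 0.012]
contact_force: [0.4, 0.6, 0.4]
opening: 0.0847
grip_force: 0.0
```

servo_tool(increments=[[[8.5,-2,1.5,0,0],[8.5,-5,4,0,0],[8.5,-8,7,0,0],[8.5,-11,10,0,0],[8.5,-14,13,0,0]]])

```text
t: 37.05
tool_pos: [0.5355, -0.3167, 0.2173]
tool_rot: [3.092, 0.545, 0.002]
contact_force: [0.3, -0.5, 0.1]
opening: 0.0852
grip_force: 0.0
```

servo_tool(increments=[[[8.5,-3,3,0,0],[8.5,-6,6,0,0],[8.5,-9,9,0,0],[8.5,-12,12,0,0],[8.5,-14,14,0,0]]])

```text
t: 37.55
tool_pos: [0.4509, -0.4973, 0.2172]
tool_rot: [3.092, 0.542, 0.001]
contact_force: [-0.5, 0.3, 0.3]
opening: 0.0854
grip_force: 0.0
```

servo_tool(increments=[[[8.5,-3,3,0,0],[8.5,-5,5,0,0],[8.5,-5,5,0,0],[8.5,-5,5,0,0]]])

```text
t: 37.95
tool_pos: [0.4222, -0.5592, 0.2164]
tool_rot: [3.094, 0.543, 0.001]
contact_force: [-0.1, 0.3, 0.2]
opening: 0.085
grip_force: 0.0
```

Run:
```python
from h import *
a=ctrl.get_image('top')['img'];b=ctrl.get_image('side')['img']
f=lambda i:cv2.resize(i,None,fx=2,fy=2)[:,:,::-1]
cv2.imwrite('pics/f.png',np.hstack([f(a[80:240,180:440])[:, :400*2][:, :520],f(b[110:270,180:320])]))
```

```text
(no output)
```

View pics/f.png

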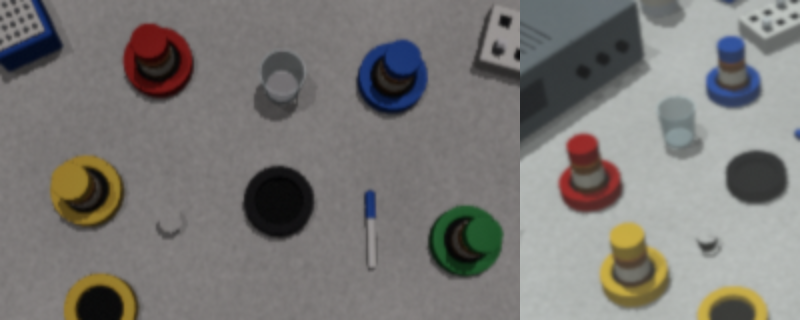

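The crops show every jar upright in the holder of its own colour: red (150,45), blue (400,60), yellow (75,185) and green (483,238). The spare is empty and the beaker has not moved.

```bash
python3 -c "
from station import ctrl
print(ctrl.finish_job())"
```

```text
the job is handed in; nothing more can be done
None
```

All four jars stand upright in the holders of their own cap colours, the spare holder is empty, the beaker was not moved, and the job is handed in at about 38 s on the robot's clock.

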